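# Slide a disk carrier home under the hold-down spring of a media recorder

### The job

Fit the blue disk carrier that lies in the recorder's open bay: press it down hard with the fingertips (its ribbed rubber pad is there for grip) and, still pressing, slide it along the bay so that its front edge goes in under the steel leaf spring and it ends flat and fully home against the socket. Only press and push it, never lift it out; leave the jar, planter, remote and coaster where they are, and take the hand away when it is home.

Things in the scene. Friction and masses are not known exactly. Their poses are not given: they have to be found in the camera images.
- recorder: White media recorder, fixed on the bench, 250 mm long, 170 mm wide (y -50 to +120), 40 mm high, disk bay uncovered. Origin: on the bench, mid-length, under the bay's centreline; +x runs along the bay to its socket, +z up. Bay: dark straight trough, open on top, 73 mm wide, x from -110 mm (end wall) to +85 mm (black socket); slick floor 22 mm above the bench.
- bay_home (a point): Point on the bay floor, on its centreline, at the foot of the socket's face: where the bottom of the carrier's front edge arrives when fully home. Axes as the recorder's.
- floor_spring: Copper grounding spring in the bay floor, 20 mm wide: a ramp rising towards the socket. Origin: its hinge, in the floor, 66 mm before bay_home; free tip 34 mm before bay_home, 8 mm above the floor. About 4.5 N on the tip lays it flat. Otherwise it lifts the front of what slides over it by 8 mm, too high to go under the leaf spring.
- leaf: Steel hold-down leaf spring over the socket end, 34 mm wide, 1.5 mm thick, reaching back over the bay. Origin: its bending line, 12 mm beyond bay_home, 17.5 mm above the bay floor. It slopes down to a knuckle 22 mm before bay_home, underside 8 mm above the floor; the 10 mm carrier lifts it 2 mm and it then bears down with about 5 N, dragging.
- leaf_lip (a point): Free end of the leaf spring's upturned lip, 31 mm before bay_home, its underside 12 mm above the bay floor. The carrier goes under it only with its front edge within about 3 mm of the floor; higher, the edge butts against the lip or climbs over it.
- carrier: Blue plastic disk carrier, loose, 100 mm long (x), 70 wide (y), 10 thick, about 0.12 kg, flat on the bay floor, 1.5 mm play each side. Origin: centre of its underside; +x points to its front edge (2.5 mm radius) and the socket. Starts with that edge 70 to 83 mm short of bay_home. Pressed with 10 to 20 N on the pad, its edge stays down over the floor spring and it slides with some 3 to 8 N.
- carrier_pad (a point): Centre of the top of the black ribbed rubber thumb pad on the carrier, where the fingertips press: 28 mm (x) by 44 mm (y), 1.5 mm thick, centred 4 mm behind the carrier's centre, top 11.5 mm above its underside. Even at home it stays 9 mm clear of the leaf spring.
- carrier_nose (a point): Middle of the carrier's front edge, at the level of its underside, 50 mm ahead of the carrier's origin.
- jar: Bystander: glass jar with cork top, 76 mm across, 102 mm high, 0.32 kg; origin at the centre of its underside.
- planter: Bystander: white ceramic cloud-shaped planter, 140 mm (x) by 68 mm (y), plant up to 110 mm high, 0.38 kg; origin at the centre of its underside.
- remote: Bystander: black plastic aircon remote, 145 (x) by 50 (y) by 18 mm, lying face up; origin at the centre of its underside.
- coaster: Bystander: aluminium coaster, 96 mm across, 5 mm thick; origin at the centre of its underside.

How it is judged:
By the outcome, as a careful person would: the job done as asked, in the order asked, and still so for the second after the job is handed in, with the robot touching nothing.
It also fails if it takes over 51 s, if anything falls off the work surface, if the arm or the gripper's body presses on something with over 40 N, if the wrist force passes 120 N, or if a joint passes its speed limit or range.

### The arm

A 6-joint arm with a two-finger parallel gripper is mounted at the origin on the work surface. World frame = base frame: x ahead of the robot, y to its left, z up, the work surface at z = 0. Lengths are in m, angles in degrees, forces in N, time in s.
With the tool pointing down it reaches from about 0.4 to 0.825 m from the base axis. Payload 7 kg.
Tool frame: the origin (TCP) lies on the centre line of the jaws, within the pads' length; the fingertips stand 19 mm ahead of it and the grasp point (between the pads) is the TCP (r.tip_extent is the distance from the TCP to the fingertips, in m); z points along the fingers, y is the line along which they close (so a half turn about z gives the same grasp; the last joint's range is limited). The gripper opens to 88 mm and grips with 3 to 60 N. Pads are 19 mm wide; open, the fingers measure 130 mm over their backs; the gripper's body (78 mm by 193 mm) begins 47 mm behind the grasp point.
Start: joints at [16.507, 20.546, 0.682, 0, -70.136, -16.507], TCP at [0.675, -0, 0.246] pointing down, gripper open.
Joint ranges: [-176.03, 176.03], [-82.01, 121.73], [-58.28, 71.71], [-173.87, 95.51], [-174.79, -0.11], [-173.66, 173.66]. Speed limits (degrees/s): [136.94, 136.94, 172.46, 180, 180, 180].

### API

Orientations are given as [roll, pitch, yaw] about the fixed x, y, z axes, in that order (R = Rz(yaw) Ry(pitch) Rx(roll)).
In Python, from plant import r gives the robot as it stands. The module is installed in compiled form; this text tells all that it offers.
- The arm moves only by the tool jog_arm, never from a script. Its argument "deltas" is a list that holds one entry, the list of rows, each a list of 5 numbers: the opening, from -1 (shut) to 1 (fully open), then the shift along the world's x, y, z in cm, then the turn about the world's z in rad. In form: [[[claw, dx, dy, dz, turn], ...]]. A call has 1 to 8 rows; each row shifts and turns the commanded pose from where the row before left it; what a row does not reach is not made up. A row lasts 1/8 s, in which the tool goes at most 62.5 mm and 10.7 degrees, less where a joint would pass 70% of its speed; a pose out of reach is approached as far as the arm can. A call with a gripper value outside its range is refused whole. The fingers move at their own pace and stop on an object; "force" is the grip in N (left out, the last holds). Time passes only in rows, so rows that do not move let the fingers close. It gives the time, the measured TCP pose, the force, the opening and the grip force at its end, in the units of the state.
- r.get_state(): the state, without advancing time (a new reading comes with each control period).
- r.capture(name): name is "scene" or "side" or "wrist"; returns the picture (480x640x3 uint8, blue, green, red); there is no depth.
- r.camera_info(name): a dict with "fx", "fy", "cx", "cy" (pixels), "view" (4x4, takes a point from world to camera coordinates). Camera axes: x right, y up, looking along -z (the intrinsics and any distortion apply to the point x, -y, -z); pixel columns grow to the right and rows downward; lengths in m; the calibration is good to about 2 mm. A picture is of the moment at which its call begins: read the wrist's pose just before it. camera_info takes no time and is no camera call; for the wrist camera it gives the pose at the moment of the call.
- r.close_job(): hands the job in; it is judged then, once.
The state is a dict: "time_s": time; "joints": joint angles; "qd": joint speeds; "joint_torque": joint torques, N m; "tcp_pos": TCP position; "eef_rot": TCP orientation; "contact_force": force on the tool from outside, world axes, zero at the start; "moment": the same for the moment, N m; "gripper_width": finger opening in m; "gripper_force": force on a finger pad.
Only numpy, scipy, OpenCV 4.12 (cv2) and the standard library are available. Lean on these libraries where they do the work, as an engineer would, in place of code of your own. Each camera call takes 0.05 s, during which the arm holds its last target. There are 200 camera calls.

## Working session

There is one attempt and no reset: what is moved stays moved. The work goes in short steps, Python scripts to look and compute and a tool call to move; the robot and the scene stay as the last step left them, time stands still between calls to the robot, and variables do not carry over. Pictures are saved under pics/ and viewed, at most 10 in all, crops included, and the job is handed in when it is done.

Besides the shell and the picture viewer there is one more tool, called in YAML: its name, and indented under it one key for each argument. jog_arm: Moves the arm, as the interface text tells. Its arguments: {"type":"object","properties":{"deltas":{"type":"array"},"force":{"type":"number"}},"required":["deltas"]}

```bash
mkdir -p pics; python3 - <<'E'
from plant import r
import cv2
for n in("scene","wrist","side"):
    i=r.camera_info(n); print(n,{k:(v.round(4).tolist() if hasattr(v,'round') and hasattr(v,'tolist') else v) for k,v in i.items()})
    cv2.imwrite(f"pics/{n}0.png",r.capture(n))
print(r.get_state())
E
```

```text
scene {'fx': 475.67848921605275, 'fy': 475.67848921605275, 'cx': 325.80192102244274, 'cy': 232.54039549085047, 'view': [[-0.6484, 0.7612, 0.0133, 0.3295], [-0.4804, -0.4226, 0.7685, 0.2153], [0.5906, 0.4919, 0.6397, -1.2174], [0.0, 0.0, 0.0, 1.0]]}
wrist {'fx': 345.9382805236769, 'fy': 345.9382805236769, 'cx': 313.83926581246504, 'cy': 242.47968677220007, 'view': [[-1.0, 0.0007, 0.0013, 0.6738], [-0.0011, -0.9579, -0.2872, 0.0372], [0.0011, -0.2872, 0.9579, -0.3899], [0.0, 0.0, 0.0, 1.0]]}
side {'fx': 454.6018909291692, 'fy': 454.6018909291692, 'cx': 310.53869763410756, 'cy': 238.83490221929557, 'view': [[0.7046, -0.7095, -0.0137, -0.3743], [0.4122, 0.3933, 0.8218, -0.2616], [-0.5777, -0.5847, 0.5696, -0.7664], [0.0, 0.0, 0.0, 1.0]]}
{'time_s': 0.15, 'joints': array([ 1.65047605e+01,  2.05827875e+01,  6.46108134e-01, -1.31730757e-02,
       -7.01347935e+01, -1.65077183e+01]), 'qd': array([ 0.10242191, -0.14625555,  0.27806934,  0.0178908 , -0.03151424,
       -0.04968178]), 'joint_torque': array([ 1.39394037e-04, -5.83274567e+01,  2.93289685e+01,  7.00122759e+00,
        8.75052094e-03, -9.76538854e-05]), 'tcp_pos': array([ 6.74666854e-01, -5.51451797e-05,  2.44835822e-01]), 'eef_rot': array([ 1.79927954e+02, -8.43556371e-03, -9.00074365e+01]), 'contact_force': array([ 0.0802236 ,  0.59919951, -0.62070903]), 'moment': array([ 0.01074736, -0.0627825 , -0.00770708]), 'gripper_force': 0.0, 'gripper_width': 0.08769304798558251}
```

View pics/scene0.png

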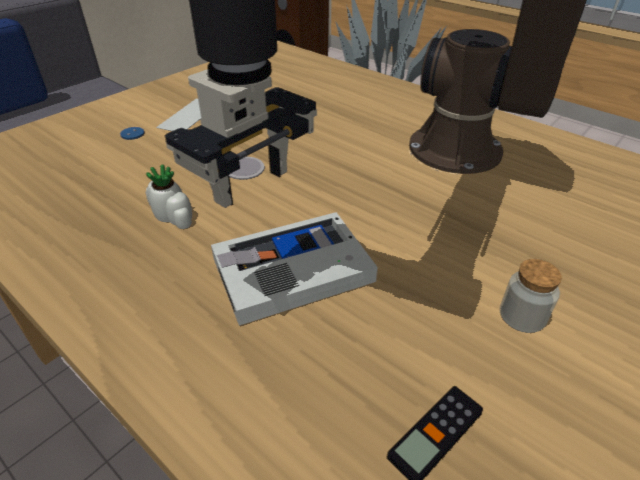

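View pics/wrist0.png

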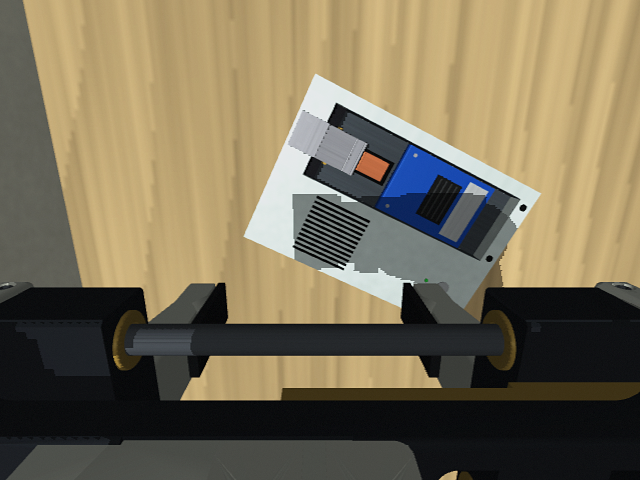

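```bash
python3 - <<'E'
import cv2
a=cv2.imread("pics/wrist0.png")[65:305,240:550]
cv2.imwrite("pics/w0c.png",cv2.resize(a,None,fx=2.5,fy=2.5,interpolation=cv2.INTER_CUBIC))
E
```

```text
(no output)
```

View pics/w0c.png

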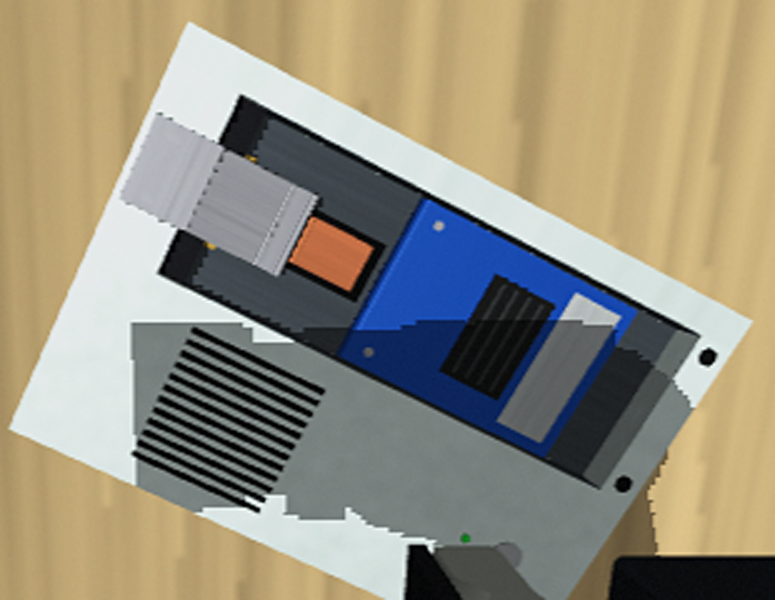

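```bash
cat > h.py <<'E'
import numpy as np
from scipy.optimize import least_squares
def proj(i,P):
    P=np.atleast_2d(P); c=P@i["view"][:3,:3].T+i["view"][:3,3]
    return np.c_[i["cx"]+i["fx"]*c[:,0]/-c[:,2], i["cy"]-i["fy"]*c[:,1]/-c[:,2]]
def w(p,L):
    c,s=np.cos(p[2]),np.sin(p[2]); L=np.atleast_2d(L)
    return np.c_[p[0]+c*L[:,0]-s*L[:,1],p[1]+s*L[:,0]+c*L[:,1],L[:,2]]
E
python3 - <<'E'
from plant import r
from h import *
i=r.camera_info("wrist")
X=lambda a:np.array([240,65])+np.array(a)/2.5
R=np.array([[125,-50,40],[-125,-50,40],[125,120,40],[-110,-36.5,40],[-110,36.5,40]])/1e3
Ru=X([[190,22],[752,321],[10,430],[700,335],[600,488]])
pad=[[-50,x,y] for x,y in()]
C=lambda n:np.array([[n,-35,32],[n,35,32],[n-40,-22,33.5],[n-68,-22,33.5],[n-68,22,33.5],[n-40,22,33.5]])/1e3
Cu=X([[425,197],[342,357],[497,275],[555,303],[500,399],[441,369]])
f=lambda p:np.r_[(proj(i,w(p,R))-Ru).ravel(),(proj(i,w(p,C(p[3]*1e3)))-Cu).ravel()]
s=least_squares(f,[.65,-.2,-.47,.01]);p=s.x
print(p,np.degrees(p[2]),"nose short mm",85-p[3]*1e3);print(f(p).reshape(-1,2).round(1))
n=p[3]
for a,L in dict(pad=[n-.054,0,.0335],padhome=[.031,0,.0335],home=[.085,0,.022]).items(): print(a,w(p,L).round(4))
print("wallclear", proj(i,w(p,[[.085,-.0365,.04],[.085,.0365,.04]])))
si=r.camera_info("scene");print(proj(si,w(p,[[.125,-.05,.04],[-.125,.12,.04],[.125,.12,.04]])))
E
```

```text
[ 0.5818634  -0.03407197 -0.4489843   0.01439615] -25.724905315861992 nose short mm 70.60384984424097
[[-0.9 -0.3]
 [ 0.6 -0.2]
 [-0.5 -0.3]
 [ 1.  -0.2]
 [ 0.3  0.7]
 [ 0.3  0.2]
 [-0.9 -0.1]
 [ 0.  -0.7]
 [ 0.6  0.4]
 [-0.4  0.2]
 [-0.1  0.8]]
pad [[ 0.5462 -0.0169  0.0335]]
padhome [[ 0.6098 -0.0475  0.0335]]
home [[ 0.6584 -0.071   0.022 ]]
wallclear [[347.55568458 108.40869689]
 [313.51089963 179.9370284 ]]
[[210.92031756 244.0269304 ]
 [377.74951206 266.50758283]
 [236.59824764 310.15860216]]
```

```bash
python3 - <<'E'
from plant import r
from h import *
i=r.camera_info("scene")
for n,u,z in(("planter",(172,212),.03),("jar",(530,305),.05),("coaster",(245,167),.005)):
    s=least_squares(lambda q:(proj(i,[q[0],q[1],z])-u).ravel(),[.6,0]);print(n,s.x.round(3))
p=[.58186,-.03407,-.44898]
a=r.get_state();print("tips z",a["tcp_pos"][2]-.019)
E
```

```text
planter [ 0.655 -0.278]
jar [0.444 0.364]
coaster [ 0.42  -0.326]
tips z 0.2258358219094505
```

jog_arm:
  deltas:
    - [[-1, -2, -0.3, 0, 0.18], [-1, -2, -0.3, 0, 0.18], [-1, -2, -0.3, 0, 0.18], [-1, -2, -0.3, 0, 0.18], [-1, -2, -0.3, 0, 0.18], [-1, -2, -0.2, 0, 0.18], [-1, -0.85, 0, 0, 0.042], [-1, 0, 0, 0, 0]]
  force: 20

```text
time_s: 1.15
tcp_pos: [0.5465, -0.0169, 0.2458]
eef_rot: [-180.0, -0.0, -25.9]
contact_force: [0.6, 0.1, -0.0]
gripper_width: 0.0131
gripper_force: 0.0
```

jog_arm:
  deltas:
    - [[-1, 0, 0, -4, 0], [-1, 0, 0, -4, 0], [-1, 0, 0, -4, 0], [-1, 0, 0, -3, 0], [-1, 0, 0, -1.5, 0], [-1, 0, 0, 0, 0], [-1, 0, 0, 0, 0]]

```text
time_s: 2.02
tcp_pos: [0.5475, -0.0168, 0.0816]
eef_rot: [-179.9, -0.1, -25.7]
contact_force: [0.3, -0.8, -0.9]
gripper_width: 0.0005
gripper_force: 0.0
```

```bash
python3 - <<'E'
from plant import r
from h import *
import cv2
print(r.get_state()["tcp_pos"],r.get_state()["gripper_width"])
a=r.capture("wrist");b=r.capture("side")[60:360,150:550]
cv2.imwrite("pics/w1.png",np.vstack([a[:,:],])); cv2.imwrite("pics/s1.png",cv2.resize(b,None,fx=2,fy=2))
E
```

```text
[ 0.54753211 -0.01679926  0.08164895] 0.0005442250425803687
```

View pics/w1.png

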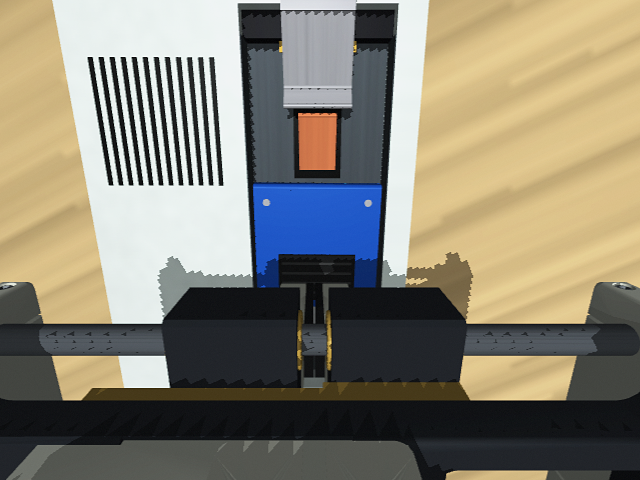

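View pics/s1.png

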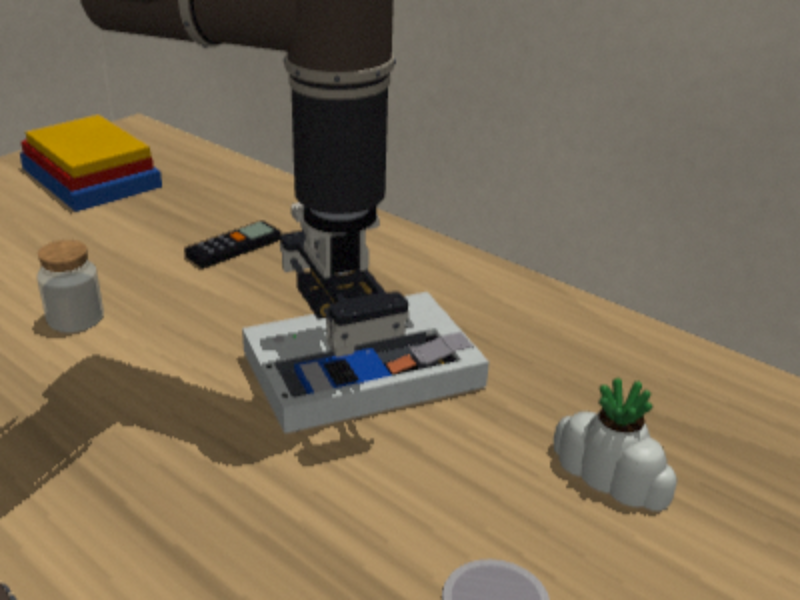

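Fingers sit laterally over the pad (pad front edge at cols 278–355, row 255; carrier front edge row 184, cols 253–383). Refining from this closer view.

```bash
python3 - <<'E'
from plant import r
from h import *
i=r.camera_info("wrist")
C=np.array([[50,-35,10],[50,35,10],[10,-22,11.5],[10,22,11.5]])/1e3+[0,0,.022]
u=np.array([[383,184],[253,184],[355,255],[278,255]])
f=lambda p:(proj(i,w(p,C))-u).ravel()
s=least_squares(f,[.547,-.017,-.449]);p=s.x
print(p,np.degrees(p[2]),f(p).round(1)); print("pad",w(p,[-.004,0,.0335]))
p=[.58186,-.03407,-.44898]
print(proj(i,w(p,[[.085,-.0365,.022],[.054,-.017,.034],[.054,.017,.034],[.019,0,.022],[.0144,0,.032]])))
print(r.get_state()["tcp_pos"],r.get_state()["eef_rot"])
E
```

```text
[ 0.55001853 -0.0192654  -0.45489269] -26.06343117899242 [-0.8  0.4 -0.1 -0.3  0.5  0.2  0.4 -0.3]
pad [[ 0.54642529 -0.01750793  0.0335    ]]
[[387.58728877  43.5592774 ]
 [349.95951155 106.33528246]
 [282.47857017 106.39534848]
 [316.04367782 174.54128846]
 [316.09706437 184.93180935]]
[ 0.54737947 -0.01679693  0.08183157] [-1.79917510e+02 -1.00429649e-01 -2.57213872e+01]
```

jog_arm:
  deltas:
    - [[-1, 0, 0, -1.5, 0], [-1, 0, 0, -0.8, 0], [-1, 0, 0, -0.4, 0], [-1, 0, 0, 0, 0]]

```text
time_s: 2.62
tcp_pos: [0.5465, -0.017, 0.0533]
eef_rot: [180.0, 0.0, -25.7]
contact_force: [0.2, -0.3, -0.3]
gripper_width: 0.0005
gripper_force: 0.0
```

jog_arm:
  deltas:
    - [[-1, 0, 0, -0.1, 0], [-1, 0, 0, 0, 0], [-1, 0, 0, 0, 0]]

```text
time_s: 3.0
tcp_pos: [0.5468, -0.017, 0.0528]
eef_rot: [-180.0, -0.0, -25.7]
contact_force: [1.2, 0.2, 4.1]
gripper_width: 0.0006
gripper_force: 1.5
```

jog_arm:
  deltas:
    - [[-1, 0, 0, -0.05, 0], [-1, 0, 0, 0, 0], [-1, 0, 0, 0, 0]]

```text
time_s: 3.38
tcp_pos: [0.547, -0.017, 0.0528]
eef_rot: [-180.0, -0.1, -25.7]
contact_force: [-0.7, -0.4, 7.3]
gripper_width: 0.0003
gripper_force: 4.0
```

jog_arm:
  deltas:
    - [[-1, 0, 0, -0.12, 0], [-1, 0, 0, 0, 0], [-1, 0, 0, 0, 0]]

```text
time_s: 3.75
tcp_pos: [0.5479, -0.0169, 0.0527]
eef_rot: [-179.9, -0.2, -25.7]
contact_force: [-1.6, -0.7, 15.2]
gripper_width: 0.0007
gripper_force: 8.2
```

jog_arm:
  deltas:
    - [[-1, 0.27, -0.13, 0, 0], [-1, 0.27, -0.13, 0, 0], [-1, 0, 0, 0, 0], [-1, 0, 0, 0, 0]]

```text
time_s: 4.25
tcp_pos: [0.5535, -0.0194, 0.0527]
eef_rot: [-179.9, -0.2, -25.7]
contact_force: [-1.7, -0.5, 14.9]
gripper_width: 0.0006
gripper_force: 7.8
```

jog_arm:
  deltas:
    - [[-1, 0.225, -0.11, 0, 0], [-1, 0.225, -0.11, 0, 0], [-1, 0.225, -0.11, 0, 0], [-1, 0.225, -0.11, 0, 0], [-1, 0.225, -0.11, 0, 0], [-1, 0.225, -0.11, 0, 0], [-1, 0.225, -0.11, 0, 0], [-1, 0, 0, 0, 0]]

```text
time_s: 5.25
tcp_pos: [0.5693, -0.0272, 0.0528]
eef_rot: [-179.9, -0.2, -25.7]
contact_force: [-1.1, 0.3, 15.9]
gripper_width: 0.0003
gripper_force: 7.8
```

```bash
python3 - <<'E'
from plant import r
import cv2
print(r.get_state()["contact_force"])
cv2.imwrite("pics/w2.png",r.capture("wrist"))
E
```

```text
[-1.12067801  0.30151115 15.87568869]
```

View pics/w2.png

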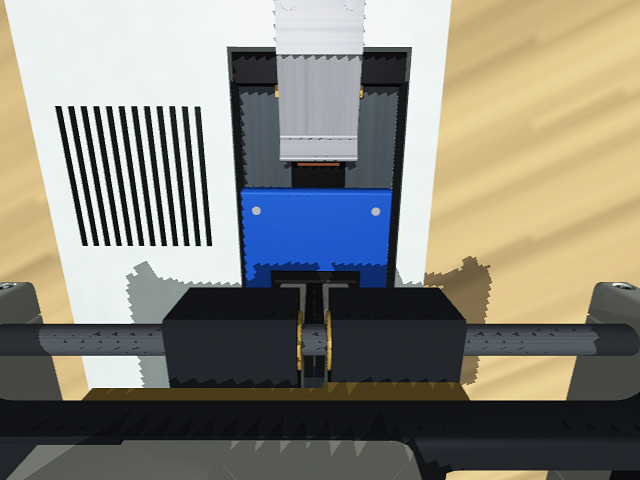

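The carrier has followed the fingers (front edge row 188, cols 241–392), leaf lip at row 160. Checking that the edge is down.

```bash
python3 - <<'E'
from plant import r
from h import *
i=r.camera_info("wrist")
p=[.58186,-.03407,-.44898]
n=.0144+.0249
for z in(.032,.035,.040): print(z,proj(i,w(p,[[n,-.035,z],[n,.035,z]])).round(1).tolist())
print(proj(i,w(p,[[.054,0,.034],[.051,0,.030],[.051,0,.022]])).round(1).tolist())
E
```

```text
0.032 [[392.8, 191.5], [241.1, 191.4]]
0.035 [[394.2, 192.5], [239.7, 192.3]]
0.04 [[396.7, 194.1], [237.4, 193.9]]
[[317.0, 158.9], [317.0, 165.2], [316.9, 164.1]]
```

Edge is down (width matches z = 32 mm). Continuing.

jog_arm:
  deltas:
    - [[-1, 0.225, -0.11, 0, 0], [-1, 0.225, -0.11, 0, 0], [-1, 0.225, -0.11, 0, 0], [-1, 0.225, -0.11, 0, 0], [-1, 0.225, -0.11, 0, 0], [-1, 0.225, -0.11, 0, 0], [-1, 0, 0, 0, 0]]

```text
time_s: 6.18
tcp_pos: [0.5829, -0.0338, 0.0528]
eef_rot: [-179.9, -0.2, -25.7]
contact_force: [-1.7, 0.1, 14.1]
gripper_width: 0.0
gripper_force: 7.0
```

jog_arm:
  deltas:
    - [[-1, 0.225, -0.11, 0, 0], [-1, 0.225, -0.11, 0, 0], [-1, 0.225, -0.11, 0, 0], [-1, 0.225, -0.11, 0, 0], [-1, 0, 0, 0, 0]]

```text
time_s: 6.8
tcp_pos: [0.5897, -0.0376, 0.0527]
eef_rot: [-180.0, 0.0, -25.7]
contact_force: [-10.9, 6.3, 21.5]
gripper_width: 0.0003
gripper_force: 11.0
```

```bash
python3 - <<'E'
from plant import r
from h import *
import cv2
cv2.imwrite("pics/w3.png",r.capture("wrist"))
i=r.camera_info("wrist");p=[.58186,-.03407,-.44898]
t=r.get_state()["tcp_pos"]; n=(t[0]-p[0])*np.cos(p[2])+(t[1]-p[1])*np.sin(p[2])+.054
lat=-(t[0]-p[0])*np.sin(p[2])+(t[1]-p[1])*np.cos(p[2])
print("short",.085-n,"lat",lat,proj(i,w(p,[[n,-.035,.032],[n,.035,.032],[.085,-.0365,.022],[.085,.0365,.022],[.085,.035,.032]])).round(1).tolist())
E
```

```text
short 0.022468431297707675 lat 0.00024013831979557716 [[391.6, 190.6], [239.5, 190.5], [393.4, 139.6], [237.8, 139.5], [236.4, 139.6]]
```

View pics/w3.png

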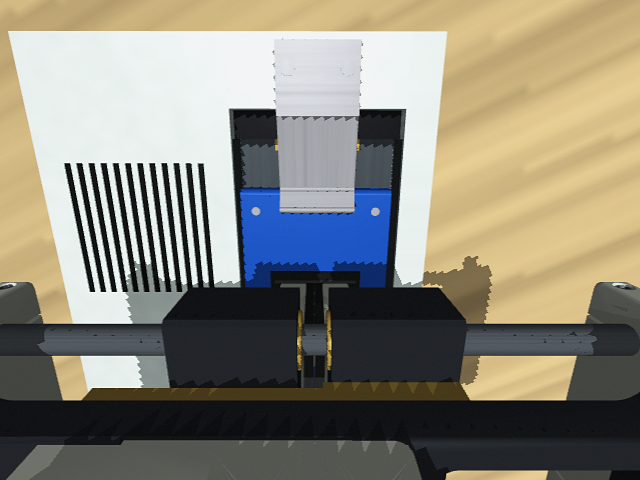

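The front edge (row 188) is flat and beyond the lip (row 212), which lies over the carrier: it's under the leaf, at the knuckle.

jog_arm:
  deltas:
    - [[-1, 0.225, -0.11, 0, 0], [-1, 0.225, -0.11, 0, 0], [-1, 0, 0, 0, 0]]

```text
time_s: 7.22
tcp_pos: [0.5956, -0.0403, 0.0528]
eef_rot: [-179.9, -0.1, -25.7]
contact_force: [-3.7, 1.3, 15.9]
gripper_width: 0.0002
gripper_force: 8.1
```

jog_arm:
  deltas:
    - [[-1, 0.225, -0.11, 0, 0], [-1, 0.225, -0.11, 0, 0], [-1, 0.225, -0.11, 0, 0], [-1, 0.225, -0.11, 0, 0], [-1, 0.225, -0.11, 0, 0], [-1, 0, 0, 0, 0]]

```text
time_s: 7.98
tcp_pos: [0.6069, -0.0459, 0.0528]
eef_rot: [-179.9, -0.1, -25.7]
contact_force: [-3.6, 1.9, 15.0]
gripper_width: 0.0002
gripper_force: 7.7
```

jog_arm:
  deltas:
    - [[-1, 0.1, -0.05, 0, 0], [-1, 0.1, -0.05, 0, 0], [-1, 0, 0, 0, 0]]

```text
time_s: 8.35
tcp_pos: [0.6088, -0.0468, 0.0528]
eef_rot: [-179.9, -0.1, -25.7]
contact_force: [-3.8, 1.9, 15.7]
gripper_width: 0.0001
gripper_force: 7.8
```

jog_arm:
  deltas:
    - [[-1, 0.09, -0.045, 0, 0], [-1, 0, 0, 0, 0], [-1, 0, 0, 0, 0]]

```text
time_s: 8.72
tcp_pos: [0.6096, -0.0473, 0.0528]
eef_rot: [-179.9, -0.1, -25.7]
contact_force: [-4.1, 1.8, 15.9]
gripper_width: 0.0004
gripper_force: 7.9
```

jog_arm:
  deltas:
    - [[-1, 0.09, -0.045, 0, 0], [-1, 0, 0, 0, 0], [-1, 0, 0, 0, 0]]

```text
time_s: 9.1
tcp_pos: [0.6097, -0.0475, 0.0528]
eef_rot: [-180.0, -0.0, -25.7]
contact_force: [-6.6, 4.7, 18.3]
gripper_width: 0.0008
gripper_force: 9.3
```

jog_arm:
  deltas:
    - [[-1, 0.07, -0.035, 0, 0], [-1, 0, 0, 0, 0], [-1, 0, 0, 0, 0]]

```text
time_s: 9.48
tcp_pos: [0.6098, -0.0476, 0.0527]
eef_rot: [-180.0, 0.0, -25.7]
contact_force: [-9.8, 5.6, 21.5]
gripper_width: 0.0007
gripper_force: 10.4
```

jog_arm:
  deltas:
    - [[-1, 0, 0, 0.2, 0], [-1, 0, 0, 0.5, 0], [-1, 0, 0, 2, 0], [-1, 0, 0, 3, 0], [-1, 0, 0, 4, 0], [-1, -2, 1, 4, 0], [-1, -2, 1, 0, 0], [-1, 0, 0, 0, 0]]

```text
time_s: 10.48
tcp_pos: [0.5694, -0.0279, 0.1885]
eef_rot: [-180.0, -0.0, -25.7]
contact_force: [0.5, -0.1, 0.4]
gripper_width: 0.0004
gripper_force: 0.0
```

```bash
python3 - <<'E'
from plant import r
from h import *
import cv2
i=r.camera_info("wrist");a=r.capture("wrist");p=[.58186,-.03407,-.44898]
q=proj(i,w(p,[[.085,-.035,.032],[.085,.035,.032],[.045,-.022,.0335],[.045,.022,.0335],[-.015,-.035,.032],[-.015,.035,.032]])).round(1)
print(q.tolist(),r.get_state()["contact_force"])
x0,y0=int(q[:,0].min())-40,max(0,int(q[:,1].min())-50)
print(x0,y0)
c=a[y0:y0+200,x0:x0+260];cv2.imwrite("pics/w4.png",cv2.resize(c,None,fx=3,fy=3,interpolation=cv2.INTER_CUBIC))
E
```

```text
[[358.9, 110.2], [271.3, 110.2], [341.6, 161.6], [288.5, 161.6], [354.7, 231.2], [275.3, 231.2]] [ 0.21232506 -0.15967515 -0.39810222]
231 60
```

View pics/w4.png

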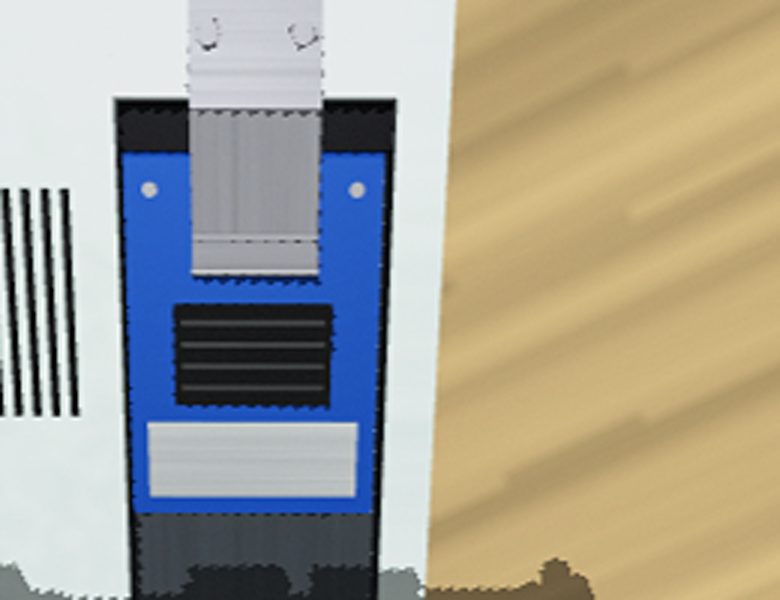

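The carrier lies flat, with its front edge (crop row 152, full row 110.7; predicted home 110.2) tight against the black socket, under the leaf. The hand is clear.

```bash
python3 -c "
from plant import r
print(r.close_job())"
```

```text
the job is handed in; nothing more can be done
None
```

The carrier is flat and fully home against the socket, with its front edge under the leaf spring. The hand is clear, the bystanders were not touched, and the job was handed in at about 10.5 s.

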